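# Tap the glaze-jar lids home in order

### The arm

A 6-joint arm with a two-finger parallel gripper is mounted at the origin on the work surface. World frame = base frame: x ahead of the robot, y to its left, z up, the work surface at z = 0. Lengths are in m, angles in rad, forces in N, time in s.
With the tool pointing down it reaches from about 0.4 to 0.825 m from the base axis. Payload 7 kg.
Tool frame: the origin (TCP) lies midway between the tips of the shut fingers; the grasp point (between the pads) lies 19 mm behind it; z points along the fingers, y is the line along which they close (so a half turn about z gives the same grasp; the last joint's range is limited). The gripper opens to 88 mm and grips with 3 to 60 N. Pads are 19 mm wide; open, the fingers measure 130 mm over their backs; the gripper's body (78 mm by 193 mm) begins 47 mm behind the grasp point.
Start: joints at [-0.819, 0.359, 0.012, 0, -1.224, -0.288], TCP at [0.302, -0.604, 0.227] pointing down, gripper open.
Joint ranges: [-3.07, 3.07], [-1.43, 2.12], [-1.02, 1.25], [-3.03, 1.67], [-3.05, -0], [-3.03, 3.03]. Speed limits (rad/s): [2.39, 2.39, 3.01, 3.14, 3.14, 3.14].

### API

Orientations are given as [roll, pitch, yaw] about the fixed x, y, z axes, in that order (R = Rz(yaw) Ry(pitch) Rx(roll)).
In Python, from station import telemetry, eyes, ticket, recognise, trace gives the robot as it stands. The module is installed in compiled form; this text tells all that it offers.
- The arm moves only by the tool servo_tool, never from a script. Its argument "series" is a list that holds one entry, the list of rows, each a list of 4 numbers: the shift along the tool's x, y, z in mm, then the turn about the tool's z in rad. In form: [[[x, y, z, roll], ...]]. A call has exactly 10 rows; each row shifts and turns the commanded pose from where the row before left it, along the tool's axes as they then stand; what a row does not reach is not made up. A row lasts 1/12 s, in which the tool goes at most 41.7 mm and 7.16 degrees, less where a joint would pass 70% of its speed; a pose out of reach is approached as far as the arm can. A call is refused whole if a number of a shift passes 41.7 or a number of a turn 0.125, either way. A call with a gripper value outside its range is refused whole. "claw" is the gripper's target within -1 to 1 (shut at 1, half-way at 0, fully open at -1), set as the call begins (left out, the last holds). The fingers move at their own pace and stop on an object; "grip_force" is the grip in N (left out, the last holds). Time passes only in rows, so rows that do not move let the fingers close, or fill a call up. It gives the time, the measured TCP pose, the force, the opening and the grip force at its end, in the units of the state.
- telemetry.get_state(): the state, without advancing time (a new reading comes with each control period).
- eyes.grab_frame(name): name is "side" or "top"; returns the picture (480x640x3 uint8, red, green, blue); there is no depth.
- eyes.calibration(name): a dict with "mtx" (3x3 intrinsics, pixels), "rvec" (rotation vector, rad) and "tvec" (3), from world to camera coordinates, as OpenCV has them. Camera axes: x right, y down, z forward; pixel columns grow to the right and rows downward; lengths in m; the calibration is good to about 2 mm. A picture is of the moment at which its call begins. calibration takes no time and is no camera call.
- ticket.job_done(): hands the job in; it is judged then, once.
Trained networks look in the newest picture that a camera, given by its name, has taken for a name from the list of things; names that differ only in an ending like _2 or _b are one class to them, and where a whole thing is asked for, a point or a joint stands for the part that bears it (a point fixed in the world has none). Each returns a list of dicts, best first, with "conf" (0 to 1); they miss things now and then, are a little off and sometimes report something else, mostly with a low value. They report only what shows in the picture. A call takes as long as a camera call. They do not tell look-alikes from the thing itself.
- recognise(camera, name): "position" ([x, y, z] in m, in world coordinates, good to about 4 mm: the middle of the surface that is visible of it).
- trace(camera, name): "mask" (480x640 bool, what is visible of it).
The state is a dict: "t": time; "q": joint angles; "qd": joint speeds; "joint_efforts": joint torques, N m; "eef_pos": TCP position; "ee_rot": TCP orientation; "force": force on the tool from outside, world axes, zero at the start; "moment": the same for the moment, N m; "width": finger opening in m; "gripper_force": force on a finger pad.
Only numpy, scipy, OpenCV 4.12 (cv2) and the standard library are available. Lean on these libraries where they do the work, as an engineer would, in place of code of your own. Each camera call takes 0.05 s, during which the arm holds its last target. There are 200 camera calls.

### The job

The lids of three glaze jars stand proud: tap each one down until it is fully home, lightly, one after the other, first the wide squat jar (it dries out fastest), then the square one, and last the tall narrow one. Do not pick up, tip or shove any jar, and leave the other pots and tools on the bench as they stand.

Things in the scene. Friction and masses are not known exactly. Their poses are not given: they have to be found in the camera images.
- wide: Loose wide, squat round glaze jar, 94 mm across (lid 96 mm, its pad 76 mm), white plastic with a plain paper band and a grey push-on lid, on which a sprung grey push pad of the same shape stands 10 mm high; 80 mm high when the lid is fully home, about 8 to 12 mm more before. Stands upright on the table, about half a kilogram. Origin: centre of its underside, z up.
- wide_top (a point): Centre of the flat upper face of the push pad on the lid of the wide jar; 80 mm above the table once the lid is home and the pad let go. The pad gives up to 9 mm into the lid, 2 N per mm, and springs back when let go; it cushions the push on the lid, and pushing on once it has given all 9 mm is no longer light.
- wide_lid (a joint): How far the lid of the wide jar is pushed down, m: 0 = standing 12 mm proud, 0.012 = fully home (hard stop). It starts somewhere from 0 to 0.004, slides straight down under about 4 N (the pad gives about 2 mm first) wherever its pad is pressed, and stays where it is left (no spring).
- square: Loose square glaze jar, 70 x 70 mm (lid 72 x 72 mm, its pad 58 x 58 mm), white plastic with a plain paper band and a grey push-on lid, on which a sprung grey push pad of the same shape stands 10 mm high; 105 mm high when the lid is fully home, about 8 to 12 mm more before. Stands upright on the table, about half a kilogram. Origin: centre of its underside, z up.
- square_top (a point): Centre of the flat upper face of the push pad on the lid of the square jar; 105 mm above the table once the lid is home and the pad let go. The pad gives up to 9 mm into the lid, 2 N per mm, and springs back when let go; it cushions the push on the lid, and pushing on once it has given all 9 mm is no longer light.
- square_lid (a joint): How far the lid of the square jar is pushed down, m: 0 = standing 12 mm proud, 0.012 = fully home (hard stop). It starts somewhere from 0 to 0.004, slides straight down under about 4 N (the pad gives about 2 mm first) wherever its pad is pressed, and stays where it is left (no spring).
- tall: Loose tall, narrow round glaze jar, 60 mm across (lid 62 mm, its pad 50 mm), white plastic with a plain paper band and a grey push-on lid, on which a sprung grey push pad of the same shape stands 10 mm high; 140 mm high when the lid is fully home, about 8 to 12 mm more before. Stands upright on the table, about half a kilogram. Origin: centre of its underside, z up.
- tall_top (a point): Centre of the flat upper face of the push pad on the lid of the tall jar; 140 mm above the table once the lid is home and the pad let go. The pad gives up to 9 mm into the lid, 2 N per mm, and springs back when let go; it cushions the push on the lid, and pushing on once it has given all 9 mm is no longer light.
- tall_lid (a joint): How far the lid of the tall jar is pushed down, m: 0 = standing 12 mm proud, 0.012 = fully home (hard stop). It starts somewhere from 0 to 0.004, slides straight down under about 4 N (the pad gives about 2 mm first) wherever its pad is pressed, and stays where it is left (no spring).
- shut_jar: Bystander: round glaze jar of the same make, 70 mm across, 85 mm high, its lid already home. Origin: centre of the underside.
- tumbler: Bystander: open terracotta tumbler, 66 mm across, 75 mm high, standing among the jars. Origin: centre of the underside.
- pinch_pot: Bystander: small open terracotta bowl, 68 mm across, 42 mm high, standing among the jars. Origin: centre of the underside.
- mug: Bystander: terracotta mug, 76 mm across, 85 mm high, beyond the jars. Origin: centre of the underside.
- flask: Bystander: steel drinking flask, 66 mm across, 160 mm high, to the right of the jars. Origin: centre of the underside.
- brush: Bystander: wooden brush lying flat at the left of the jars, pointing away from the robot. Origin: centre of its length, on the table.
- bowl: Bystander: open terracotta bowl, 130 mm across, 55 mm high, beyond the jars. Origin: centre of the underside.
There are look-alikes about, which are no part of the job. Leave any green or pink look-alike of the wide alone.

How it is judged:
By the outcome, as a careful person would: the job done as asked, in the order asked, and still so for the second after the job is handed in, with the robot touching nothing.
It also fails if it takes over 48 s, if anything falls off the work surface, if the arm or the gripper's body presses on something with over 40 N, if the wrist force passes 120 N, or if a joint passes its speed limit or range.

## Working session

There is one attempt and no reset: what is moved stays moved. The work goes in short steps, Python scripts to look and compute and a tool call to move; the robot and the scene stay as the last step left them, time stands still between calls to the robot, and variables do not carry over. Pictures are saved under pics/ and viewed, at most 10 in all, crops included, and the job is handed in when it is done.

Besides the shell and the picture viewer there is one more tool, called as a command line: name --argument value ..., lists and objects as JSON in quotes. servo_tool: Moves the arm, as the interface text tells. Its arguments: {"type":"object","properties":{"series":{"type":"array"},"claw":{"type":"number"},"grip_force":{"type":"number"}},"required":["series"]}

```bash
mkdir -p pics; python3 - <<'E'
from station import telemetry, eyes, recognise
import cv2
s=telemetry.get_state(); print({k:s[k] for k in('t','eef_pos','ee_rot','force','width')})
for c in('top','side'):
    cv2.imwrite(f'pics/{c}0.png',eyes.grab_frame(c)[:,:,::-1])
    for n in('wide','wide_top','square','square_top','tall','tall_top','shut_jar','tumbler','pinch_pot','mug','flask','bowl','brush'):
        print(c,n,[(r['position'].round(3).tolist() if hasattr(r['position'],'round') else r['position'],round(r['conf'],2)) for r in recognise(c,n)])
E
```

```text
{'t': 0.0, 'eef_pos': array([ 0.3017294 , -0.60326967,  0.22563573]), 'ee_rot': array([ 3.13996421e+00, -1.62612230e-04, -2.67787869e+00]), 'force': array([-1.10425477, -0.13250919, -0.2356406 ]), 'width': 0.08733873338221979}
top wide [([0.414, 0.134, 0.0965], 0.95), ([0.4723, 0.2949, 0.0948], 0.93), ([0.3276, 0.2872, 0.0906], 0.73), ([0.5807, -0.2374, 0.1528], 0.56)]
top wide_top [([0.4791, 0.2948, 0.0897], 0.96), ([0.4197, 0.1411, 0.0948], 0.68), ([0.3357, 0.2936, 0.0873], 0.66)]
top square [([0.5122, 0.031, 0.1122], 0.61)]
top square_top [([0.5144, 0.03, 0.1161], 0.9)]
top tall [([0.5784, -0.2316, 0.1392], 0.9), ([0.5796, -0.2389, 0.1519], 0.35)]
top tall_top [([0.5802, -0.2409, 0.1509], 0.7)]
top shut_jar [([0.7345, -0.0206, 0.0767], 0.64)]
top tumbler [([0.5372, -0.141, 0.029], 0.74), ([0.4708, 0.2935, 0.093], 0.71)]
top pinch_pot [([0.6312, 0.1356, 0.0234], 0.68)]
top mug [([0.7272, 0.266, 0.0369], 0.55)]
top flask [([0.6034, -0.4525, 0.1053], 0.97), ([0.6326, 0.1365, 0.0195], 0.65)]
top bowl [([0.759, -0.2302, 0.0231], 0.67)]
top brush [([0.548, 0.4124, 0.0191], 0.9)]
side wi
[... 284 characters left out ...]
([0.5168, 0.0266, 0.1141], 0.83), ([0.7531, -0.2024, 0.0274], 0.41)]
side tall [([0.585, -0.2655, 0.0959], 0.75)]
side tall_top [([0.5837, -0.2438, 0.1472], 0.58)]
side shut_jar [([0.7395, -0.0445, 0.0601], 0.61), ([0.5249, -0.1521, 0.0512], 0.45)]
side tumbler [([0.5879, -0.2639, 0.0942], 0.68)]
side pinch_pot [([0.6278, 0.1502, 0.0299], 0.74), ([0.7407, -0.0455, 0.0608], 0.58)]
side mug [([0.7236, 0.2331, 0.0554], 0.78)]
side flask [([0.6079, -0.4885, 0.0934], 0.91)]
side bowl [([0.7496, -0.2012, 0.0274], 0.58), ([0.7428, -0.0413, 0.0617], 0.17)]
side brush [([0.5133, 0.0263, 0.1149], 0.73), ([0.574, 0.4055, 0.0188], 0.68), ([0.4797, 0.2703, 0.0726], 0.33), ([0.478, 0.2877, 0.0921], 0.32)]
```

View pics/top0.png

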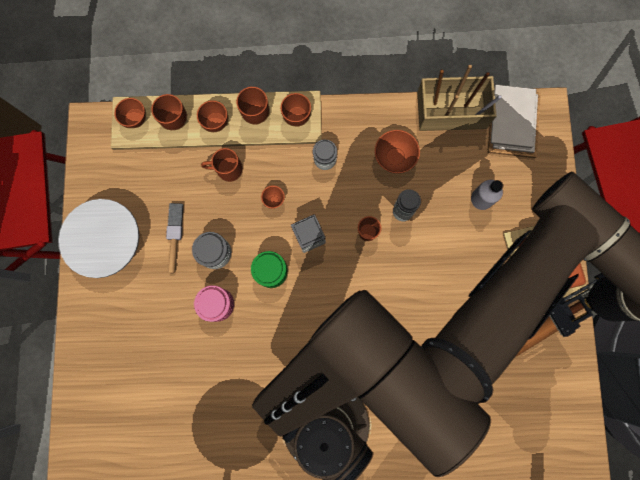

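View pics/side0.png

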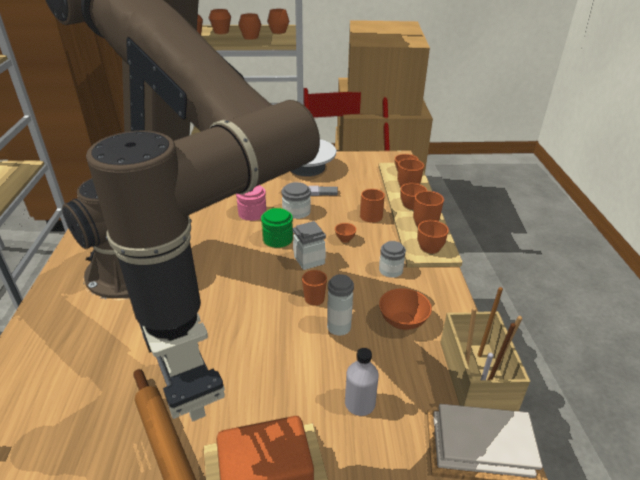

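Both views show the grey wide jar (top 211,250; side 296,198), with green (269,269) and pink (213,303) look-alikes beside it. The square is at (308,233) and the tall at (407,204). Next I triangulate the lids from masks and work out the moves.

```bash
cat > h.py <<'E'
import numpy as np, cv2
from scipy.spatial.transform import Rotation as R
from station import telemetry, eyes, trace, recognise
def P(c):
    k=eyes.calibration(c); return np.array(k['mtx'])@np.c_[cv2.Rodrigues(np.array(k['rvec'],float))[0],np.ravel(k['tvec'])]
def go(*pts):
    s=telemetry.get_state(); p=s['eef_pos']; M=R.from_euler('xyz',s['ee_rot']).inv()
    print('t',s['t'],'pos',p.round(4),'rot',s['ee_rot'].round(3),'F',s['force'].round(1),'w',round(s['width'],3))
    for q in pts: print('->',q,'tool mm',(M.apply(np.array(q)-p)*1e3).round(1)); p=np.array(q)
E
python3 - <<'E'
from h import *
exp={'wide_top':(.479,.293,.089),'square_top':(.5155,.0285,.115),'tall_top':(.582,-.242,.149)}
for n,e in exp.items():
    px=[]
    for c in('top','side'):
        u=P(c)@np.r_[e,1]; u=u[:2]/u[2]
        ms=[np.array(m['mask']) for m in trace(c,n)]
        cs=[np.argwhere(m).mean(0)[::-1] for m in ms]
        i=int(np.argmin([np.hypot(*(a-u)) for a in cs])) if cs else None
        print(n,c,'pred',u.round(1),'mask',None if i is None else (cs[i].round(1),ms[i].sum(),cv2.boundingRect(ms[i].astype('uint8'))))
        px.append(cs[i] if cs else u)
    X=cv2.triangulatePoints(P('top'),P('side'),px[0],px[1])[:,0]; print('  tri',(X[:3]/X[3]).round(4))
go((.5,-.25,.2256),(.478,.293,.2256))
E
```

```text
wide_top top pred [211.2 248.5] mask (array([209. , 248.4]), np.int64(635), (195, 235, 28, 28))
wide_top side pred [295.3 188.6] mask (array([295.1, 189.1]), np.int64(262), (284, 182, 24, 15))
  tri [0.4794 0.2999 0.0831]
square_top top pred [308.2 230.7] mask (array([307.2, 230.5]), np.int64(434), (294, 218, 27, 27))
square_top side pred [308.3 228.1] mask (array([295. , 189.5]), np.int64(208), (285, 184, 21, 12))
  tri [0.4881 0.0252 0.2429]
tall_top top pred [410.  200.5] mask (array([408.9, 200.6]), np.int64(457), (397, 189, 24, 24))
tall_top side pred [339.4 281.4] mask None
  tri [ 0.5823 -0.2392  0.1466]
t 1.7 pos [ 0.3019 -0.6037  0.2266] rot [-3.142  0.    -2.678] F [-0.4 -0.6  1. ] w 0.088
-> (0.5, -0.25, 0.2256) tool mm [-335.3  227.7    1. ]
-> (0.478, 0.293, 0.2256) tool mm [-223.2  495.5   -0. ]
```

servo_tool --series '[[[-33.5, 22.8, 0, 0], [-33.5, 22.8, 0, 0], [-33.5, 22.8, 0, 0], [-33.5, 22.8, 0, 0], [-33.5, 22.8, 0, 0], [-33.5, 22.8, 0, 0], [-33.5, 22.8, 0, 0], [-33.5, 22.8, 0, 0], [-33.5, 22.8, 0, 0], [-33.5, 22.8, 0, 0]]]' --claw 1 --grip_force 10

```text
t: 2.53
eef_pos: [0.5002, -0.248, 0.227]
ee_rot: [-3.141, 0.001, -2.678]
force: [0.9, -0.5, 0.4]
width: 0.0266
gripper_force: 0.0
```

servo_tool --series '[[[-16, 35.5, 0, 0], [-16, 35.5, 0, 0], [-16, 35.5, 0, 0], [-16, 35.5, 0, 0], [-16, 35.5, 0, 0], [-16, 35.5, 0, 0], [-16, 35.5, 0, 0], [-16, 35.5, 0, 0], [-16, 35.5, 0, 0], [-16, 35.5, 0, 0]]]'

```text
t: 3.37
eef_pos: [0.4834, 0.1411, 0.2271]
ee_rot: [3.141, 0.001, -2.678]
force: [1.3, -0.2, 0.8]
width: 0.0004
gripper_force: 0.0
```

```bash
python3 -c "
from h import *
go((.479,.295,.2256),(.479,.295,.1),(.479,.295,.075))"
```

```text
t 3.3667 pos [0.4834 0.1411 0.2271] rot [ 3.141e+00  1.000e-03 -2.678e+00] F [ 1.3 -0.2  0.8] w 0.0
-> (0.479, 0.295, 0.2256) tool mm [-65.  139.5   1.6]
-> (0.479, 0.295, 0.1) tool mm [ 1.000e-01 -0.000e+00  1.256e+02]
-> (0.479, 0.295, 0.075) tool mm [ 0. -0. 25.]
```

servo_tool --series '[[[-13, 27.9, 0, 0], [-13, 27.9, 0, 0], [-13, 27.9, 0, 0], [-13, 27.9, 0, 0], [-13, 27.9, 0, 0], [0, 0, 0, 0], [0, 0, 35, 0], [0, 0, 35, 0], [0, 0, 35, 0], [0, 0, 10, 0]]]'

```text
t: 4.2
eef_pos: [0.4772, 0.2908, 0.1068]
ee_rot: [-3.14, -0.007, -2.679]
force: [-1.5, -0.1, -0.9]
width: 0.0002
gripper_force: 0.0
```

```bash
python3 - <<'E'
from h import *
im=eyes.grab_frame('top'); im2=eyes.grab_frame('side')
a=cv2.resize(im[190:310,150:310],(533,400)); b=cv2.resize(im2[130:250,190:350],(533,400))
cv2.imwrite('pics/w1.png',cv2.resize(np.hstack([a,b])[:,:,::-1],(800,300)))
go((.479,.295,.075))
E
```

```text
t 4.3 pos [0.4787 0.2918 0.1099] rot [-3.14  -0.004 -2.678] F [ 0.6 -0.2  1.3] w 0.0
-> (0.479, 0.295, 0.075) tool mm [-1.8  2.8 34.9]
```

View pics/w1.png

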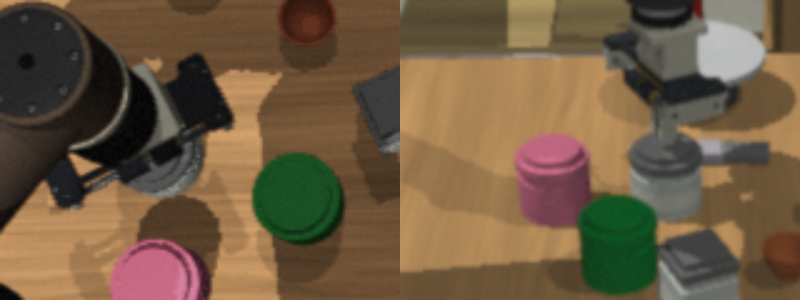

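The crop shows the shut fingers over the middle of the grey wide lid, just above its pad. Pressing slowly.

servo_tool --series '[[[0, 0, 5, 0], [0, 0, 5, 0], [0, 0, 3, 0], [0, 0, 3, 0], [0, 0, 3, 0], [0, 0, 3, 0], [0, 0, 3, 0], [0, 0, 3, 0], [0, 0, 0, 0], [0, 0, 0, 0]]]'

```text
t: 5.13
eef_pos: [0.4798, 0.2932, 0.0837]
ee_rot: [3.142, 0.0, -2.678]
force: [-0.1, 0.4, 2.7]
width: 0.0006
gripper_force: 1.3
```

servo_tool --series '[[[0, 0, 1.5, 0], [0, 0, 1.5, 0], [0, 0, 1.5, 0], [0, 0, 1, 0], [0, 0, 1, 0], [0, 0, 0.5, 0], [0, 0, 0.5, 0], [0, 0, 0, 0], [0, 0, 0, 0], [0, 0, 0, 0]]]'

```text
t: 5.97
eef_pos: [0.4798, 0.2932, 0.0765]
ee_rot: [3.141, 0.001, -2.678]
force: [-0.7, -0.9, 7.6]
width: 0.0004
gripper_force: 3.7
```

```bash
python3 -c "
from h import *
for i in range(4): eyes.grab_frame('side'); go()"
```

```text
t 6.0167 pos [0.4798 0.2932 0.0765] rot [ 3.142e+00  1.000e-03 -2.678e+00] F [ 0.5 -0.7  7.6] w 0.001
t 6.0667 pos [0.4798 0.2932 0.0765] rot [ 3.142e+00  1.000e-03 -2.678e+00] F [-1.6 -0.2  7. ] w 0.0
t 6.1167 pos [0.4798 0.2932 0.0765] rot [ 3.142e+00  1.000e-03 -2.678e+00] F [-1.6  0.4  7.2] w 0.001
t 6.1667 pos [0.4798 0.2932 0.0765] rot [ 3.141e+00  1.000e-03 -2.678e+00] F [-1.   0.   7.8] w 0.0
```

servo_tool --series '[[[0, 0, 1, 0], [0, 0, 0, 0], [0, 0, 0, 0], [0, 0, -20, 0], [0, 0, -35, 0], [0, 0, -35, 0], [12.4, -36.1, 0, 0], [12.4, -36.1, 0, 0], [12.4, -36.1, 0, 0], [12.4, -36.1, 0, 0]]]'

```text
t: 7.0
eef_pos: [0.499, 0.1401, 0.1646]
ee_rot: [3.141, -0.001, -2.677]
force: [1.3, -0.4, -0.3]
width: 0.0007
gripper_force: 0.0
```

servo_tool --series '[[[12.4, -36.1, 0, 0], [12.4, -36.1, 0, 0], [12.4, -36.1, 0, 0], [0, 0, 0, 0], [0, 0, 0, 0], [0, 0, 0, 0], [0, 0, 0, 0], [0, 0, 0, 0], [0, 0, 0, 0], [0, 0, 0, 0]]]'

```text
t: 7.83
eef_pos: [0.5149, 0.029, 0.165]
ee_rot: [3.142, -0.0, -2.676]
force: [0.2, 0.6, 0.2]
width: 0.0003
gripper_force: 0.0
```

```bash
python3 - <<'E'
from h import *
go((.5155,.0285,.125),(.5155,.0285,.1005))
for c in('top','side'):
    cv2.imwrite(f'pics/{c}2.png',eyes.grab_frame(c)[:,:,::-1])
    for n in ('wide_top','square_top'): print(c,n,[(np.round(r['position'],4),round(r['conf'],2)) for r in recognise(c,n)])
a=cv2.imread('pics/top2.png')[170:290,180:340]; b=cv2.imread('pics/side2.png')[150:270,230:390]
cv2.imwrite('pics/s1.png',cv2.resize(np.hstack([a,b]),(800,300)))
E
```

```text
t 7.8333 pos [0.5149 0.029  0.165 ] rot [ 3.142 -0.    -2.676] F [0.2 0.6 0.2] w 0.0
-> (0.5155, 0.0285, 0.125) tool mm [-0.3 -0.7 40. ]
-> (0.5155, 0.0285, 0.1005) tool mm [-0.  -0.  24.5]
top wide_top [(array([0.4178, 0.1408, 0.0914]), 0.85)]
top square_top [(array([0.4959, 0.0168, 0.1132]), 0.45), (array([ 0.582 , -0.2395,  0.1549]), 0.25)]
side wide_top [(array([0.3339, 0.2847, 0.0914]), 0.6), (array([0.4218, 0.1324, 0.0918]), 0.57), (array([0.4579, 0.2795, 0.0816]), 0.42), (array([ 0.5859, -0.2641,  0.0965]), 0.21)]
side square_top [(array([0.5119, 0.0249, 0.1121]), 0.79), (array([ 0.7378, -0.0434,  0.0601]), 0.2)]
```

View pics/s1.png

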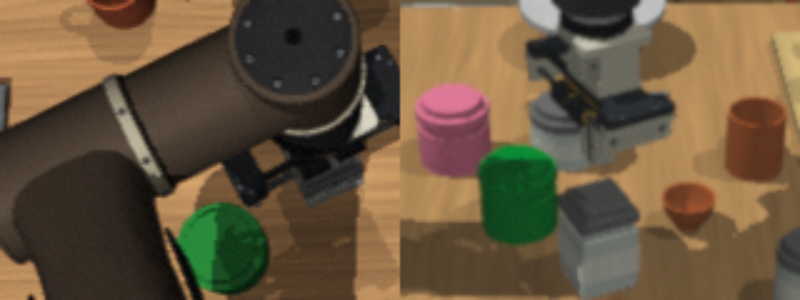

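The wide jar stands unmoved. The tool hangs above the square lid (crop right, 598,210). Pressing the square one.

servo_tool --series '[[[0, 0, 20, 0], [0, 0, 12, 0], [0, 0, 6, 0], [0, 0, 3, 0], [0, 0, 3, 0], [0, 0, 3, 0], [0, 0, 3, 0], [0, 0, 3, 0], [0, 0, 3, 0], [0, 0, 2, 0]]]'

```text
t: 8.97
eef_pos: [0.5154, 0.0283, 0.1073]
ee_rot: [-3.141, 0.001, -2.678]
force: [0.8, 0.6, 3.2]
width: 0.0007
gripper_force: 1.9
```

servo_tool --series '[[[0, 0, 1.5, 0], [0, 0, 1.5, 0], [0, 0, 1, 0], [0, 0, 1, 0], [0, 0, 0.5, 0], [0, 0, 0, 0], [0, 0, 0, 0], [0, 0, 0, 0], [0, 0, 0, 0], [0, 0, 0, 0]]]'

```text
t: 9.8
eef_pos: [0.5154, 0.0283, 0.102]
ee_rot: [-3.141, 0.001, -2.678]
force: [-0.3, 0.8, 6.3]
width: 0.0005
gripper_force: 3.2
```

```bash
python3 -c "
from h import *
for i in range(2): eyes.grab_frame('side'); go()
p=telemetry.get_state()['eef_pos']; go((p[0],p[1],.2),(.5815,-.2405,.2))"
```

```text
t 9.85 pos [0.5154 0.0283 0.102 ] rot [-3.141e+00  1.000e-03 -2.678e+00] F [-0.   0.2  6.2] w 0.001
t 9.9 pos [0.5154 0.0283 0.102 ] rot [-3.141e+00  1.000e-03 -2.677e+00] F [-0.9  0.1  6.7] w 0.001
t 9.9 pos [0.5154 0.0283 0.102 ] rot [-3.141e+00  1.000e-03 -2.677e+00] F [-0.9  0.1  6.7] w 0.001
-> (np.float64(0.5154036925050184), np.float64(0.028296258083799725), 0.2) tool mm [ -0.1  -0.  -98. ]
-> (0.5815, -0.2405, 0.2) tool mm [  61.2 -270.     0. ]
```

servo_tool --series '[[[0, 0, 1, 0], [0, 0, 0.5, 0], [0, 0, 0, 0], [0, 0, 0, 0], [0, 0, 0, 0], [0, 0, 0, 0], [0, 0, 0, 0], [0, 0, 0, 0], [0, 0, 0, 0], [0, 0, 0, 0]]]'

```text
t: 10.73
eef_pos: [0.5155, 0.0283, 0.1008]
ee_rot: [-3.141, 0.001, -2.677]
force: [-0.9, 0.8, 8.3]
width: 0.0004
gripper_force: 4.4
```

servo_tool --series '[[[0, 0, -30, 0], [0, 0, -35, 0], [0, 0, -35, 0], [0, 0, 0, 0], [7.6, -33.8, 0, 0], [7.6, -33.8, 0, 0], [7.6, -33.8, 0, 0], [7.6, -33.8, 0, 0], [7.6, -33.8, 0, 0], [7.6, -33.8, 0, 0]]]'

```text
t: 11.57
eef_pos: [0.5646, -0.1751, 0.1994]
ee_rot: [3.141, -0.001, -2.678]
force: [1.0, 1.5, 0.6]
width: 0.0003
gripper_force: 0.0
```

servo_tool --series '[[[7.6, -33.8, 0, 0], [7.6, -33.8, 0, 0], [0, 0, 0, 0], [0, 0, 0, 0], [0, 0, 0, 0], [0, 0, 0, 0], [0, 0, 0, 0], [0, 0, 0, 0], [0, 0, 0, 0], [0, 0, 0, 0]]]'

```text
t: 12.4
eef_pos: [0.5817, -0.2403, 0.2004]
ee_rot: [-3.141, 0.0, -2.677]
force: [-0.9, -0.1, -0.2]
width: 0.0004
gripper_force: 0.0
```

```bash
python3 - <<'E'
from h import *
go((.5815,-.2405,.160),(.5815,-.2405,.136))
for c in('top','side'):
    cv2.imwrite(f'pics/{c}3.png',eyes.grab_frame(c)[:,:,::-1])
a=cv2.imread('pics/top3.png')[150:270,320:480]; b=cv2.imread('pics/side3.png')[210:330,260:420]
cv2.imwrite('pics/t1.png',cv2.resize(np.hstack([a,b]),(800,300)))
E
```

```text
t 12.4 pos [ 0.5817 -0.2403  0.2004] rot [-3.141  0.    -2.677] F [-0.9 -0.1 -0.2] w 0.0
-> (0.5815, -0.2405, 0.16) tool mm [ 0.3 -0.1 40.4]
-> (0.5815, -0.2405, 0.136) tool mm [ 0.  0. 24.]
```

View pics/t1.png

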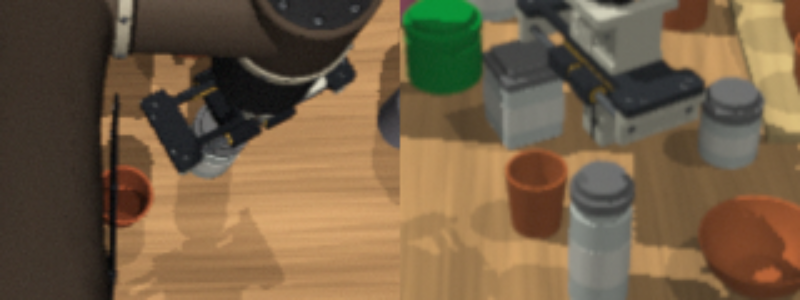

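The tall jar stands upright (crop right, 601,190) with the tool above it. Pressing last.

servo_tool --series '[[[0, 0, 20, 0], [0, 0, 12, 0], [0, 0, 6, 0], [0, 0, 3, 0], [0, 0, 3, 0], [0, 0, 3, 0], [0, 0, 3, 0], [0, 0, 3, 0], [0, 0, 3, 0], [0, 0, 2, 0]]]'

```text
t: 13.33
eef_pos: [0.5819, -0.241, 0.1424]
ee_rot: [-3.141, 0.001, -2.678]
force: [-0.5, 0.1, 3.4]
width: 0.0008
gripper_force: 1.9
```

servo_tool --series '[[[0, 0, 1.5, 0], [0, 0, 1.5, 0], [0, 0, 1, 0], [0, 0, 1, 0], [0, 0, 0.5, 0], [0, 0, 0.5, 0], [0, 0, 0, 0], [0, 0, 0, 0], [0, 0, 0, 0], [0, 0, 0, 0]]]'

```text
t: 14.17
eef_pos: [0.5819, -0.241, 0.1367]
ee_rot: [-3.141, 0.001, -2.678]
force: [-0.8, 0.1, 7.2]
width: 0.0005
gripper_force: 3.5
```

servo_tool --series '[[[0, 0, 0.5, 0], [0, 0, 0.5, 0], [0, 0, 0, 0], [0, 0, 0, 0], [0, 0, 0, 0], [0, 0, 0, 0], [0, 0, 0, 0], [0, 0, 0, 0], [0, 0, 0, 0], [0, 0, 0, 0]]]'

```text
t: 15.0
eef_pos: [0.582, -0.241, 0.136]
ee_rot: [-3.141, 0.001, -2.677]
force: [-0.6, 0.8, 8.0]
width: 0.0005
gripper_force: 4.2
```

servo_tool --series '[[[0, 0, -20, 0], [0, 0, -35, 0], [0, 0, -35, 0], [0, 0, 0, 0], [33, -10, 0, 0], [33, -10, 0, 0], [33, -10, 0, 0], [33, -10, 0, 0], [33, -10, 0, 0], [33, -10, 0, 0]]]'

```text
t: 15.83
eef_pos: [0.4297, -0.3836, 0.2244]
ee_rot: [3.141, -0.0, -2.678]
force: [0.5, 0.6, 0.3]
width: 0.0005
gripper_force: 0.0
```

servo_tool --series '[[[33, -20, 0, 0], [33, -20, 0, 0], [33, -20, 0, 0], [33, -20, 0, 0], [0, 0, 0, 0], [0, 0, 0, 0], [0, 0, 0, 0], [0, 0, 0, 0], [0, 0, 0, 0], [0, 0, 0, 0]]]'

```text
t: 16.67
eef_pos: [0.3499, -0.5129, 0.2252]
ee_rot: [-3.141, 0.0, -2.676]
force: [0.5, -0.1, 0.0]
width: 0.0008
gripper_force: 0.0
```

```bash
python3 - <<'E'
from h import *
go()
for c in('top','side'):
    cv2.imwrite(f'pics/{c}4.png',eyes.grab_frame(c)[:,:,::-1])
    for n in ('wide_top','square_top','tall_top'): print(c,n,[(np.round(r['position'],4),round(r['conf'],2)) for r in recognise(c,n)])
a=cv2.imread('pics/side0.png')[160:340,220:420]; b=cv2.imread('pics/side4.png')[160:340,220:420]
cv2.imwrite('pics/e1.png',cv2.resize(np.hstack([a,b]),(800,360)))
E
```

```text
t 16.6667 pos [ 0.3499 -0.5129  0.2252] rot [-3.141  0.    -2.676] F [ 0.5 -0.1  0. ] w 0.001
top wide_top [(array([0.4801, 0.2951, 0.0771]), 0.9), (array([0.3338, 0.2943, 0.0896]), 0.79), (array([0.7274, 0.2651, 0.0376]), 0.69)]
top square_top [(array([0.5126, 0.0343, 0.1078]), 0.73)]
top tall_top [(array([ 0.5825, -0.2429,  0.142 ]), 0.86)]
side wide_top [(array([0.4219, 0.1323, 0.0915]), 0.81), (array([0.4798, 0.291 , 0.0828]), 0.74), (array([ 0.5864, -0.2637,  0.0899]), 0.69)]
side square_top [(array([0.4801, 0.278 , 0.0732]), 0.16)]
side tall_top [(array([ 0.5819, -0.2465,  0.1404]), 0.67), (array([0.5167, 0.0054, 0.0716]), 0.33)]
```

View pics/e1.png

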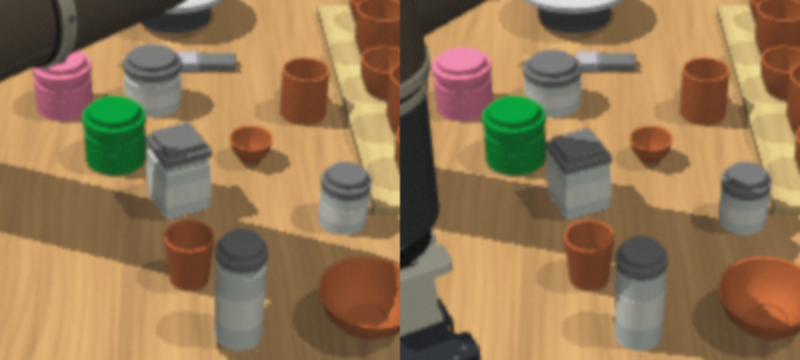

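The after-picture on the right shows all three lids lower (wide at 553,70; square at 578,150; tall at 641,258). Everything else stands where it was.

```bash
python3 -c "
from station import ticket; print(ticket.job_done())"
```

```text
the job is handed in; nothing more can be done
None
```

The wide, square and tall jar lids were tapped fully home in that order, each with about 8 N of measured push. The before-and-after pictures show nothing else moved, and the job is handed in.

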